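Close up the finishing box and hold its cover down

TASK

Close up the loaded finishing box: first push its drawer fully shut, then take the loose cover by its rib and slide its plain far edge in under the lapped leaf at the back of the box top, up to the stop and square with the box, without lifting the leaf. Then press the cover down flat against the springy rubber strip at the front until the strip is fully squashed, and finish while still holding it pressed there with the gripper; leave the things standing around alone.

Things in the scene. Friction and masses are not known exactly. Their poses are not given: they have to be found in the camera images.
- box: Plywood box fixed to the bench, 220 (x) x 200 (y) x 95 mm; origin at the centre of its underside, x axis from its front (drawer side, towards the robot) to its back. Above the drawer is an open tray with small pots; the cover lies on its 12 mm walls, tops at z 95 mm. At the back a stop block, z 95 to 105 mm, front face at x +62 mm, stands on the walls and carries the leaf.
- cover: Loose plywood cover, plate 165 (x) x 200 (y) x 4 mm, about 0.2 kg, flat on the bench at first; origin at the centre of the plate's underside. On it stands a wooden grip rib 14 (x) x 90 (y) mm, z 4 to 34 mm, centred at x -35 mm, y 0. The edge to tuck is at x +82.5 mm. Fully home its origin is at about x -21, y 0, z 95 mm in the box's frame, axes parallel to the box's.
- cover_edge (a point): Middle of the cover's far edge (the one to tuck), on the plate's underside.
- cover_rib (a point): Centre of the top of the cover's grip rib.
- leaf_edge (a point): Middle of the lower front edge of the lapped leaf, at x +40 mm, z 105 mm in the box's frame. The leaf reaches 22 mm forward of the stop block, which leaves a slot below it 10 mm high (box z 95 to 105 mm) and 22 mm deep, open towards the front.
- leaf (a joint): Lapped leaf, plywood 60 x 200 x 6 mm, 0.1 kg, hinged at its back edge (box x +100 mm, z 105 mm), kept down by its weight alone: 0 rad lying down, grows as its front edge is lifted (0.1 rad is about 6 mm at the edge).
- drawer (a joint): The drawer below the tray: 0 when fully shut, grows as it is pulled out towards the front (m, up to 0.07). It slides with about 1.5 N of friction and stays where it is left.
- drawer_front (a point): Centre of the outer face of the drawer's flat front, 194 mm wide (y), 50 mm high, 29 mm above the box's underside; when shut it is at box x -122 mm.
- seal (a joint): Black rubber strip, 8 x 170 mm, on top of the box's front wall (box x -103 mm), on a spring: 0 when it stands 5 mm above the wall tops, 0.005 m when squashed flush with them. It starts to give at about 4 N and is flush at 7 N on the strip itself; pressing at the rib takes about 1.5 times as much.
- seal_top (a point): Centre of the top of the rubber strip.
- figurine: Bystander: white ceramic figurine, 80 mm across, 175 mm tall, at the right side; origin under its centre.
- jar: Bystander: brown glass jar with a red lid, 60 mm across, 100 mm tall, at the left side; origin under its centre.
- tape: Bystander: roll of white tape lying flat, 100 mm across, 45 mm high, in the middle close to the robot; origin under its centre.
- basin: Bystander: red plastic bowl, 150 mm across, 90 mm high, at the left side; origin under its centre.

How it is judged:
By the outcome, as a careful person would: the job done as asked, in the order asked, and still so for the second after the job is handed in, while the arm keeps its last pose, push and grip.
It also fails if it takes over 53 s, if anything falls off the work surface, if the arm or the gripper's body presses on something with over 40 N, if the wrist force passes 120 N, or if a joint passes its speed limit or range.

ROBOT

A 6-joint arm with a two-finger parallel gripper is mounted at the origin on the work surface. World frame = base frame: x ahead of the robot, y to its left, z up, the work surface at z = 0. Lengths are in mm, angles in rad, forces in N, time in s.
With the tool pointing down it reaches from about 425 to 1125 mm from the base axis. Payload 14.9 kg.
Tool frame: the origin (TCP) lies at the very end of the fingers, on their centre line; the grasp point (between the pads) lies 19 mm behind it (bot.hold_point_z is the distance from the TCP to the grasp point, in mm); z points along the fingers, y is the line along which they close (so a half turn about z gives the same grasp; the last joint's range is limited). The gripper opens to 91 mm and grips with 3 to 60 N. Pads are 32 mm wide; open, the fingers measure 118 mm over their backs; the gripper's body (76 mm by 178 mm) begins 60 mm behind the grasp point.
Start: joints at [1.068, 0.379, 1.734, -0, 1.028, -0.033], TCP at [316.904, 624.171, 191.832] pointing down, gripper open.
Joint ranges: [-2.77, 2.77], [-0.74, 2.19], [0, 2.66], [-1.06, 4.2], [0.31, 2.87], [-3.08, 3.08]. Speed limits (rad/s): [1.89, 1.89, 2.39, 3.14, 3.14, 3.14].

INTERFACE

Orientations are given as a rotation vector (axis times angle).
In Python, from plant import get_state, optics, order, bot gives the robot as it stands. The module is installed in compiled form; this text tells all that it offers.
- The arm moves only by the tool step_arm, never from a script. Its argument "increments" is text: rows parted by semicolons, each of 7 numbers parted by spaces: the shift along the tool's x, y, z scaled (see below), then the turn, a rotation vector about the tool's x, y, z scaled (see below), then the opening in per cent of the stroke, from 0 (shut) to 100 (fully open). A call has 1 to 20 rows; each row is the pose to reach, as a shift and turn from the pose commanded when the call began, along the tool's axes at that moment; what a row does not reach only later rows make up. The controller multiplies each number of a shift by 0.6 m and each number of a turn by pi/4 rad. A row lasts 1/10 s, in which the tool goes at most 50 mm and 8.59 degrees, less where a joint would pass 70% of its speed; a pose out of reach is approached as far as the arm can. A call with a number of a shift or a turn outside -1 to 1 is refused whole. A call with a gripper value outside its range is refused whole. The fingers move at their own pace and stop on an object; "grip_force" is the grip in N (left out, the last holds). Time passes only in rows, so rows that repeat a pose let the fingers close. It gives the time, the measured TCP pose, the force, the opening and the grip force at its end, in the units of the state.
- get_state(): the state, without advancing time (a new reading comes with each control period).
- optics.read_camera(name): name is "side" or "top"; returns a dict with "color" (480x640x3 uint8, red, green, blue), "mtx" (3x3 intrinsics, pixels), "position" and "attitude" of the camera in the world. Camera axes: x right, y up, looking along -z (the intrinsics and any distortion apply to the point x, -y, -z); pixel columns grow to the right and rows downward; lengths in mm; the calibration is good to about 2 mm. A picture is of the moment at which its call begins. There is no depth.
- order.sign_off(): hands the job in; it is judged then, once.
The state is a dict: "clock": time; "q": joint angles; "joint_vel": joint speeds; "effort": joint torques, N m; "tool_pos": TCP position; "tcp_rot": TCP orientation; "force": force on the tool from outside, world axes, zero at the start; "ft_torque": the same for the moment, N m; "finger_gap": finger opening in mm; "grip_force": force on a finger pad.
Only numpy, scipy, OpenCV 4.12 (cv2) and the standard library are available. Lean on these libraries where they do the work, as an engineer would, in place of code of your own. Each camera call takes 0.05 s, during which the arm holds its last target. There are 200 camera calls.

## Working session

There is one attempt and no reset: what is moved stays moved. The work goes in short steps, Python scripts to look and compute and a tool call to move; the robot and the scene stay as the last step left them, time stands still between calls to the robot, and variables do not carry over. Pictures are saved under pics/ and viewed, at most 10 in all, crops included, and the job is handed in when it is done.

Besides the shell and the picture viewer there is one more tool, called after "Emit:" as name(argument=value, ...) on one line, values as JSON. step_arm: Moves the arm, as the interface text tells. Shifts and turns lie within -1 to 1; 1 stands for 0.6 m of shift or pi/4 rad of turn. Its arguments: {"type":"object","properties":{"increments":{"type":"string"},"grip_force":{"type":"number"}},"required":["increments"]}

```bash
mkdir -p pics; cat > h.py <<'E'
import numpy as np, cv2
from plant import get_state, optics, order, bot
from scipy.spatial.transform import Rotation as R
def snap(n,f):
    d=optics.read_camera(n); cv2.imwrite('pics/'+f,d['color'][:,:,::-1]); np.savez('pics/'+f+'.npz',**{k:v for k,v in d.items()}); return d
def att(a):
    a=np.array(a,float)
    return R.from_rotvec(a) if a.shape==(3,) else R.from_matrix(a)
def proj(d,p):
    c=att(d['attitude']).inv().apply(np.atleast_2d(p)-d['position']); c=c*[1,-1,-1]
    u=c@np.array(d['mtx']).T; return u[:,:2]/u[:,2:]
def ray(d,uv,z):
    uv=np.atleast_2d(uv).astype(float); k=np.linalg.inv(d['mtx'])
    c=(np.c_[uv,np.ones(len(uv))]@k.T)*[1,-1,-1]; w=att(d['attitude']).apply(c); p=np.array(d['position'])
    return p+w*((z-p[2])/w[:,2])[:,None]
E
python3 - <<'E'
from h import *
for n in('side','top'):
    d=snap(n,n+'0.png'); print({k:(v if k!='color' else 0) for k,v in d.items()})
print(get_state())
E
```

```text
{'color': 0, 'mtx': array([[557.34825158,   0.        , 318.72383096],
       [  0.        , 557.34825158, 250.72029371],
       [  0.        ,   0.        ,   1.        ]]), 'position': array([ 321.3278076 , -877.29967052, 1092.52376078]), 'attitude': array([ 0.75161044, -0.09771019, -0.28371482])}
{'color': 0, 'mtx': array([[553.72715966,   0.        , 333.78200338],
       [  0.        , 553.72715966, 238.34275694],
       [  0.        ,   0.        ,   1.        ]]), 'position': array([ 294.35697662,   43.27441232, 1533.35400347]), 'attitude': array([ 0.14973018, -0.14972194, -1.5735947 ])}
{'clock': 0.1, 'q': array([ 1.06771214e+00,  3.79341403e-01,  1.73471144e+00,  1.44043468e-05,
        1.02849387e+00, -3.32931843e-02]), 'joint_vel': array([-0.00218203, -0.00065325, -0.00105259, -0.00023903, -0.00145357,
        0.00174939]), 'effort': array([-4.19921289e-04, -7.65027809e+01, -4.35293305e+01,  6.51308312e-02,
        3.97561316e-02,  1.34869285e-05]), 'tool_pos': array([316.71027548, 623.84306289, 191.26956344]), 'tcp_rot': array([-7.31128219e-01, -3.05505986e+00,  1.43980656e-03]), 'force': array([ 0.46845751, -0.50315241,  0.74277142]), 'ft_torque': array([ 0.02471786, -0.02177974,  0.04651605]), 'grip_force': 0.0, 'finger_gap': 91.62572294628124}
```

View pics/side0.png

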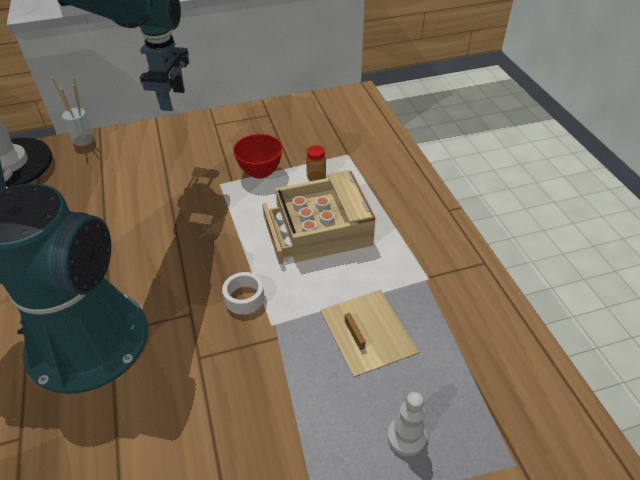

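View pics/top0.png

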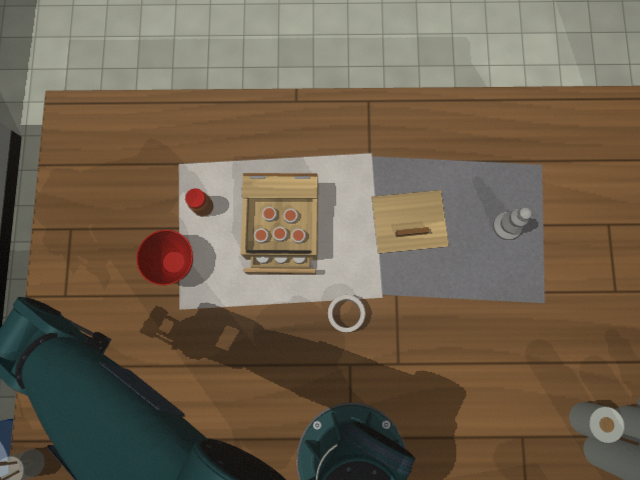

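Side: box around (320,220), drawer open to the left, cover at (368,330). Top: box around (280,220), cover (410,221), tape (347,313). I'll take enlarged crops next.

```bash
python3 - <<'E'
import cv2
a=cv2.imread('pics/top0.png')[165:280,235:455]; cv2.imwrite('pics/tc.png',cv2.resize(a,None,fx=3.6,fy=3.6,interpolation=cv2.INTER_CUBIC))
a=cv2.imread('pics/side0.png')[165:265,255:385]; cv2.imwrite('pics/sc.png',cv2.resize(a,None,fx=6,fy=6,interpolation=cv2.INTER_CUBIC))
E
```

```text
(no output)
```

View pics/tc.png

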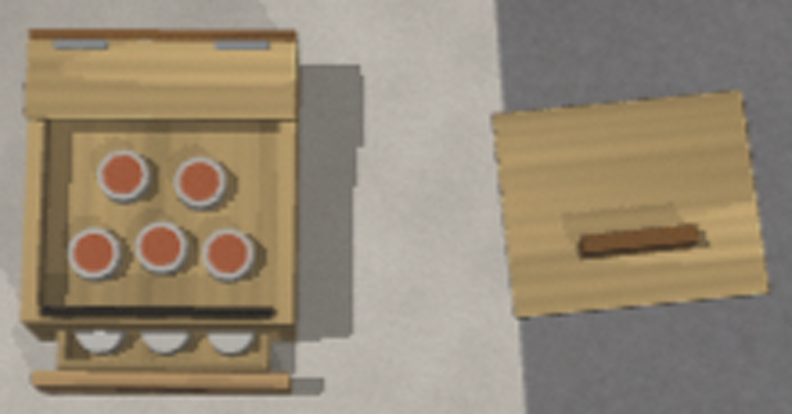

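View pics/sc.png

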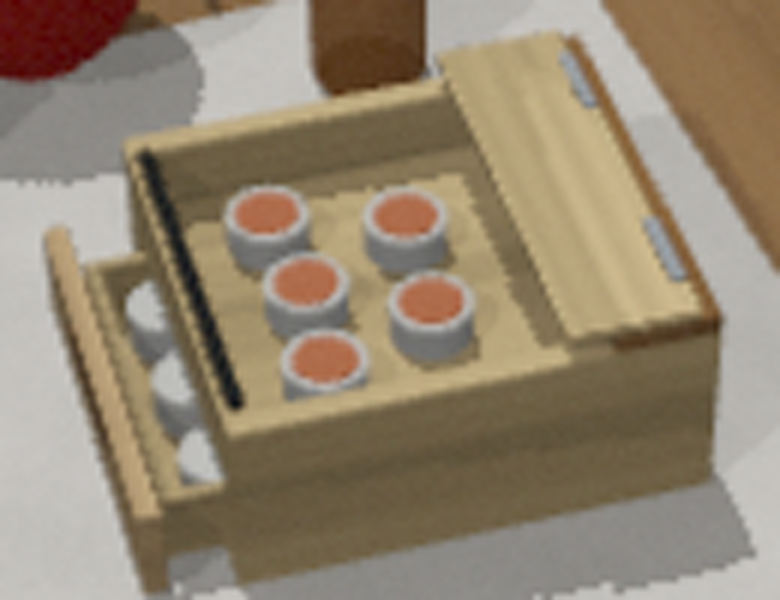

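Top crop: leaf front edge (25,119)-(296,121), front wall corners (22,323),(296,326). Cover corners are (491,114),(741,91),(768,292),(515,318). Side crop: leaf corners (437,62),(567,35),(710,318),(570,345), and front wall corners (125,140),(232,437).

```bash
cat > fit.py <<'E'
from h import *
from scipy.optimize import least_squares
def fit(obs,x0,free_z=False):
    # obs: list of (cam dict, pts local, px)
    def f(x):
        r=R.from_euler('z',x[2]); t=np.array([x[0],x[1],0])
        return np.concatenate([(proj(d,r.apply(P)+t)-px).ravel() for d,P,px in obs])
    s=least_squares(f,x0,loss='soft_l1'); return s.x,f(s.x).reshape(-1,2)
E
python3 - <<'E'
from fit import *
T=dict(np.load('pics/top0.png.npz'));S=dict(np.load('pics/side0.png.npz'))
tc=lambda a:(np.array(a)+.5)/3.6-.5+[235,165]
sc=lambda a:(np.array(a)+.5)/6-.5+[255,165]
x,e=fit([(T,np.array([[40,100,111],[40,-100,111],[-110,100,95],[-110,-100,95]]),tc([[25,119],[296,121],[22,323],[296,326]])),
 (S,np.array([[40,100,111],[100,100,111],[100,-100,111],[40,-100,111],[-110,100,95],[-110,-100,95]]),sc([[437,62],[567,35],[710,318],[570,345],[125,140],[232,437]]))],[700,100,0])
print('box',x,'\n',e.round(1))
c=[[82.5,100,4],[82.5,-100,4],[-82.5,-100,4],[-82.5,100,4]]
x,e=fit([(T,np.array(c),tc([[491,114],[741,91],[768,292],[515,318]])),(S,np.array([c[3],c[0],c[1],c[2]]),np.array([[321,306],[380,291],[417,350],[358,373]]))],[700,-200,0])
print('cover',x,'\n',e.round(1))
print('rib top', ray(T,tc([[580,235],[697,226],[700,240],[582,251]]),34))
# drawer front top edge z54
print('drawer top', ray(T,tc([[30,375],[290,378],[30,389],[290,388]]),54))
print('tape',ray(T,[347,313],45),'bowl',ray(T,[165,257],90),'jar',ray(T,[195,200],100), 'fig',ray(S,[408,440],10))
st=get_state();print(R.from_rotvec(st['tcp_rot']).as_matrix().round(3))
E
```

```text
box [ 6.40781059e+02  1.85055439e+02 -2.04744831e-02] 
 [[ 0.7 -0.9]
 [ 0.7 -0.5]
 [ 0.  -0.8]
 [-0.1 -0.7]
 [ 0.  -0.9]
 [-1.  -0.3]
 [-1.1 -0.4]
 [-0.1 -0.3]
 [-0.3  0.5]
 [-0.9  0.7]]
cover [ 6.39041248e+02 -1.70700646e+02  8.90454838e-02] 
 [[-0.5 -0.6]
 [-0.5 -0.8]
 [-0.1 -0.1]
 [-0.7 -0.5]
 [-1.8  2.6]
 [ 0.1 -2.4]
 [ 1.8  1.2]
 [-5.1  2.4]]
rib top [[ 605.80311347 -129.43054999   34.        ]
 [ 612.14119737 -219.57872006   34.        ]
 [ 601.13696705 -221.43960411   34.        ]
 [ 593.25836891 -130.59933732   34.        ]]
drawer top [[498.04470816 287.31140093  54.        ]
 [494.22074684  92.84905803  54.        ]
 [487.50428293 287.06779825  54.        ]
 [486.69556198  92.8609531   54.        ]]
tape [[378.20462822   8.47867249  45.        ]] bowl [[526.13406144 487.81735516  90.        ]] jar [[678.08246295 412.2215231  100.        ]] fig [[ 621.7994202  -453.50445224   10.        ]]
[[-0.892  0.453 -0.   ]
 [ 0.453  0.892 -0.001]
 [ 0.    -0.001 -1.   ]]
```

```bash
cat > inc.py <<'E'
from h import *
def rot(psi,pitch=0):  # closing axis at psi; pitch>0: nose (+x side) down
    c,s=np.cos(psi),np.sin(psi)
    M=R.from_matrix(np.array([[-s,c,0],[c,s,0],[0,0,-1]]).T)
    return R.from_rotvec(pitch*np.array([-s,c,0]))*M
def inc(*wps):
    st=get_state(); p=np.array(st['tool_pos']); q=R.from_rotvec(st['tcp_rot'])
    print('t',st['clock'],'p',p.round(1),'F',np.round(st['force'],1))
    for xyz,r in wps:
        d=q.inv().apply(np.array(xyz)-p)/600; w=(q.inv()*r).as_rotvec()/(np.pi/4)
        print(d.round(4),w.round(4))
E
python3 - <<'E'
from inc import *
b=-.0205
inc(([440,189,190],rot(b)),([440,189,36],rot(b)))
E
```

```text
t 0.1 p [316.7 623.8 191.3] F [ 0.5 -0.5  0.7]
[-0.5113 -0.5532  0.0026] [-1.1000e-03  6.0000e-04  1.4279e+00]
[-0.5113 -0.5529  0.2593] [-1.1000e-03  6.0000e-04  1.4279e+00]
```

Emit:
step_arm(increments="-0.51 -0.553 0 0 0 0.99 0; -0.51 -0.553 0 0 0 0.99 0; -0.51 -0.553 0 0 0 0.99 0; -0.51 -0.553 0 0 0 0.99 0; -0.51 -0.553 0 0 0 0.99 0; -0.51 -0.553 0 0 0 0.99 0; -0.51 -0.553 0 0 0 0.99 0; -0.51 -0.553 0 0 0 0.99 0; -0.51 -0.553 0 0 0 0.99 0; -0.51 -0.553 0 0 0 0.99 0; -0.51 -0.553 0 0 0 0.99 0; -0.51 -0.553 0 0 0 0.99 0", grip_force=40)

```text
clock: 1.3
tool_pos: [439.3, 190.4, 191.8]
tcp_rot: [-1.834, -2.55, 0.0]
force: [0.0, -0.2, -0.6]
finger_gap: 0.6
grip_force: 0.0
```

```bash
python3 - <<'E'
from inc import *
b=-.0205
inc(([440,189,190],rot(b)),([440,189,36],rot(b)))
E
```

```text
t 1.3 p [439.3 190.4 191.8] F [ 0.  -0.2 -0.6]
[-0.0026  0.0003  0.0029] [-2.000e-04 -1.000e-04  4.383e-01]
[-0.0026  0.0003  0.2596] [-2.000e-04 -1.000e-04  4.383e-01]
```

Emit:
step_arm(increments="-0.0025 0 0 0 0 0.438 0; -0.0025 0 0.1 0 0 0.438 0; -0.0025 0 0.18 0 0 0.438 0; -0.0025 0 0.26 0 0 0.438 0; -0.0025 0 0.26 0 0 0.438 0; -0.0025 0 0.26 0 0 0.438 0; -0.0025 0 0.26 0 0 0.438 0")

```text
clock: 2.0
tool_pos: [441.3, 189.5, 37.9]
tcp_rot: [2.242, 2.199, 0.004]
force: [0.3, 0.5, 0.5]
finger_gap: 0.2
grip_force: 0.0
```

```bash
python3 - <<'E'
from inc import *
b=-.0205
inc(([500,187.8,36],rot(b)),([508,187.6,36],rot(b)))
E
```

```text
t 2.0 p [441.3 189.5  37.9] F [0.3 0.5 0.5]
[-0.0009  0.0979  0.0033] [ 0.0029 -0.0012  0.0014]
[-0.001   0.1112  0.0034] [ 0.0029 -0.0012  0.0014]
```

Emit:
step_arm(increments="0 0.02 0 0 0 0 0; 0 0.035 0 0 0 0 0; 0 0.05 0 0 0 0 0; 0 0.06 0 0 0 0 0; 0 0.07 0 0 0 0 0; 0 0.08 0 0 0 0 0; 0 0.09 0 0 0 0 0; 0 0.098 0 0 0 0 0; 0 0.098 0 0 0 0 0")

```text
clock: 2.9
tool_pos: [499.4, 187.2, 35.8]
tcp_rot: [2.244, 2.198, 0.0]
force: [-0.6, -0.2, 1.1]
finger_gap: 0.3
grip_force: 0.0
```

Emit:
step_arm(increments="0 0.003 0 0 0 0 0; 0 0.006 0 0 0 0 0; 0 0.006 0 0 0 0 0; 0 0.006 0 0 0 0 0")

```text
clock: 3.3
tool_pos: [502.3, 187.1, 35.8]
tcp_rot: [-2.244, -2.198, 0.0]
force: [0.3, -0.1, 0.4]
finger_gap: 0.5
grip_force: 0.0
```

Emit:
step_arm(increments="0 0.005 0 0 0 0 0; 0 0.01 0 0 0 0 0; 0 0.01 0 0 0 0 0")

```text
clock: 3.6
tool_pos: [508.9, 187.0, 35.9]
tcp_rot: [2.244, 2.198, 0.001]
force: [-0.6, 0.0, -0.4]
finger_gap: 0.3
grip_force: 0.0
```

```bash
python3 - <<'E'
from h import *
snap('side','s1.png'); a=cv2.imread('pics/s1.png')[165:285,245:395]; cv2.imwrite('pics/s1c.png',cv2.resize(a,None,fx=5,fy=5,interpolation=cv2.INTER_CUBIC)); print(get_state()['force'])
E
```

```text
[-0.15917527 -0.8750677   0.25049634]
```

View pics/s1c.png

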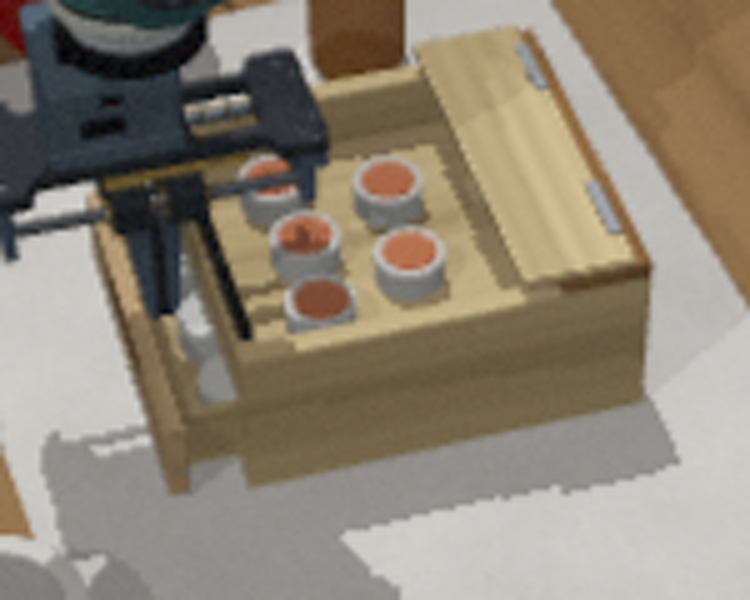

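The finger tip at crop (163,310) seems to be inside the drawer, behind the front panel, whose top edge runs (95,200)-(180,435). I'll check this geometrically.

```bash
python3 - <<'E'
from h import *
S=dict(np.load('pics/s1.png.npz'));T=dict(np.load('pics/top0.png.npz'));
c=lambda a:(np.array(a)+.5)/5-.5+[245,165]
print('tip px',((proj(S,[get_state()['tool_pos']])-[245,165])*5).round())
print('panel outer top?',ray(S,c([[95,205],[165,440],[185,432]]),54).round(1))
sc=lambda a:(np.array(a)+.5)/6-.5+[255,165]
print('before',ray(S,sc([[46,238],[66,230],[137,520],[160,515]]),54).round(1))
def box(p):
    return R.from_euler('z',-.0205).apply(p)+[640.8,185.1,0]
for o in(.02,.03,.04,.05,.06): print(o,((proj(S,box(np.array([[-122-o*1000,97,54],[-122-o*1000,-97,54],[-122-o*1000,-97,4]])))-[245,165])*5).round().tolist())
E
```

```text
tip px [[159. 325.]]
panel outer top? [[493.6 273.5  54. ]
 [487.8  88.1  54. ]
 [499.   90.4  54. ]]
before [[491.3 280.1  54. ]
 [501.4 282.7  54. ]
 [488.5  92.8  54. ]
 [498.6  92.7  54. ]]
0.02 [[101.0, 187.0], [179.0, 430.0], [185.0, 495.0]]
0.03 [[83.0, 191.0], [160.0, 434.0], [166.0, 499.0]]
0.04 [[66.0, 194.0], [141.0, 438.0], [148.0, 503.0]]
0.05 [[48.0, 197.0], [121.0, 442.0], [129.0, 507.0]]
0.06 [[30.0, 201.0], [102.0, 446.0], [110.0, 511.0]]
```

```bash
python3 - <<'E'
from h import *
a=cv2.imread('pics/side0.png').astype(int);b=cv2.imread('pics/s1.png').astype(int)
for r in (250,256,262):
  print(a[r,268:296,0].tolist());print(b[r,268:296,0].tolist())
st=get_state();print(st['tool_pos'],st['q'],st['force'],st['ft_torque'])
E
```

```text
[187, 187, 188, 188, 188, 190, 148, 85, 67, 104, 116, 119, 118, 101, 69, 58, 57, 57, 63, 61, 64, 66, 61, 64, 65, 64, 65, 62]
[193, 195, 165, 158, 154, 158, 117, 76, 67, 80, 81, 86, 85, 82, 68, 62, 63, 63, 64, 68, 66, 65, 68, 68, 68, 65, 64, 67]
[184, 185, 186, 188, 190, 188, 188, 188, 131, 73, 65, 65, 67, 67, 59, 61, 63, 66, 67, 70, 85, 86, 96, 108, 95, 71, 68, 68]
[135, 134, 138, 139, 141, 138, 141, 139, 108, 72, 69, 71, 71, 73, 60, 66, 65, 67, 71, 70, 86, 94, 100, 114, 103, 81, 73, 70]
[190, 189, 189, 186, 187, 187, 189, 188, 187, 189, 131, 73, 68, 65, 65, 107, 159, 141, 133, 134, 134, 136, 136, 136, 136, 135, 113, 100]
[140, 140, 137, 138, 136, 137, 139, 137, 138, 136, 112, 79, 71, 71, 69, 115, 121, 134, 139, 141, 140, 140, 140, 141, 140, 141, 114, 107]
[508.66766658 186.97048444  35.85837975] [3.09230161e-01 3.80212435e-01 2.10252277e+00 9.17202613e-06
 6.58693993e-01 3.29909546e-01] [-0.15917527 -0.8750677   0.25049634] [-0.09241716  0.05757066  0.00033584]
```

```bash
python3 - <<'E'
from h import *
a=cv2.imread('pics/s1.png')[195:255,255:305]; cv2.imwrite('pics/s1d.png',cv2.resize(a,None,fx=10,fy=10,interpolation=cv2.INTER_CUBIC))
E
```

```text
(no output)
```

View pics/s1d.png

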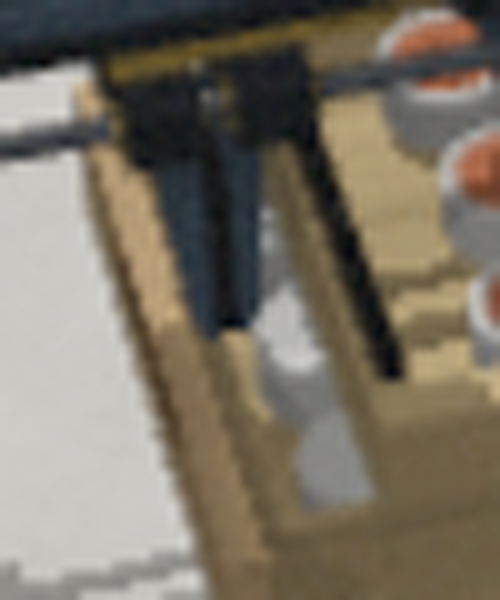

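The tips at crop (195-250,335) are inside the drawer, and the drawer has not moved. I'll lift straight out, return to the front, and check the pose with a picture before pushing again.

Emit:
step_arm(increments="0 0 -0.04 0 0 0 0; 0 0 -0.08 0 0 0 0; 0 0 -0.12 0 0 0 0; 0 -0.06 -0.12 0 0 0 0; 0 -0.12 -0.12 0 0 0 0; 0 -0.12 -0.12 0 0 0 0; 0 -0.12 -0.03 0 0 0 0; 0 -0.12 0.01 0 0 0 0; 0 -0.12 0.01 0 0 0 0")

```text
clock: 4.55
tool_pos: [434.5, 187.6, 27.1]
tcp_rot: [-2.243, -2.197, 0.008]
force: [-1.0, 0.6, 0.7]
finger_gap: 0.4
grip_force: 0.0
```

```bash
python3 - <<'E'
from h import *
S=snap('side','s2.png'); st=get_state(); print(st['tool_pos'],st['force'],proj(S,[st['tool_pos']]))
a=cv2.imread('pics/s2.png')[180:280,225:325]; cv2.imwrite('pics/s2c.png',cv2.resize(a,None,fx=6,fy=6,interpolation=cv2.INTER_CUBIC))
E
```

```text
[435.64846436 188.04831353  28.94948424] [ 0.06182828 -0.21832511 -0.36150006] [[250.45205033 237.30923385]]
```

View pics/s2c.png

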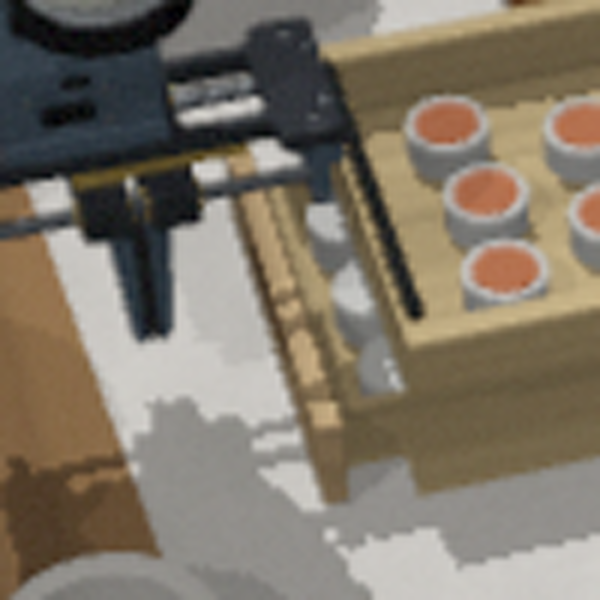

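Now the tips at crop (150,335) are in front of the panel, whose top edge runs (240,170)-(330,410). I'll push again slowly and watch the force.

Emit:
step_arm(increments="0 0.02 0 0 0 0 0; 0 0.04 0 0 0 0 0; 0 0.055 0 0 0 0 0; 0 0.06 0 0 0 0 0; 0 0.065 0 0 0 0 0; 0 0.07 0 0 0 0 0; 0 0.075 0 0 0 0 0; 0 0.08 0 0 0 0 0")

```text
clock: 5.4
tool_pos: [484.3, 187.4, 29.8]
tcp_rot: [-2.244, -2.198, 0.001]
force: [-1.5, 1.3, 0.5]
finger_gap: 0.3
grip_force: 0.8
```

```bash
python3 - <<'E'
from h import *
S=snap('side','s3.png'); st=get_state(); print(st['tool_pos'],st['force'],st['ft_torque'],proj(S,[st['tool_pos']]))
for f in('side0','s2','s3'):
  b=cv2.imread(f'pics/{f}.png').astype(int); print([b[r,268:296,0].tolist() for r in (256,262)])
E
```

```text
[484.74645018 187.47592694  29.81229631] [-1.09255155 -0.35615665 -0.40014543] [-0.07620477  0.3270468  -0.02750175] [[268.27465775 233.33272161]]
[[184, 185, 186, 188, 190, 188, 188, 188, 131, 73, 65, 65, 67, 67, 59, 61, 63, 66, 67, 70, 85, 86, 96, 108, 95, 71, 68, 68], [190, 189, 189, 186, 187, 187, 189, 188, 187, 189, 131, 73, 68, 65, 65, 107, 159, 141, 133, 134, 134, 136, 136, 136, 136, 135, 113, 100]]
[[135, 134, 138, 136, 139, 138, 138, 139, 111, 73, 70, 74, 69, 70, 65, 65, 67, 68, 68, 66, 86, 92, 99, 112, 99, 81, 69, 72], [140, 140, 137, 138, 149, 187, 194, 194, 194, 194, 133, 80, 70, 71, 69, 113, 122, 133, 139, 139, 139, 140, 140, 140, 140, 140, 117, 105]]
[[135, 136, 136, 138, 141, 139, 139, 135, 135, 89, 64, 71, 73, 71, 74, 66, 66, 71, 69, 71, 85, 89, 102, 114, 101, 81, 71, 73], [139, 140, 138, 137, 136, 138, 137, 139, 137, 137, 134, 90, 72, 70, 70, 82, 115, 119, 136, 140, 139, 143, 142, 142, 139, 140, 116, 107]]
```

Emit:
step_arm(increments="0 0.007 0 0 0 0 0; 0 0.014 0 0 0 0 0; 0 0.021 0 0 0 0 0; 0 0.021 0 0 0 0 0")

```text
clock: 5.85
tool_pos: [497.7, 187.2, 29.9]
tcp_rot: [2.244, 2.198, 0.001]
force: [-0.4, -0.6, 0.2]
finger_gap: 0.3
grip_force: 0.0
```

```bash
python3 - <<'E'
from h import *
S=snap('side','s4.png'); st=get_state(); print(st['tool_pos'],st['force'],st['ft_torque'],proj(S,[st['tool_pos']]))
for f in('s2','s4'):
  b=cv2.imread(f'pics/{f}.png').astype(int); print([b[r,268:296,0].tolist() for r in (256,262)])
E
```

```text
[497.4887352  187.22043299  29.85608346] [-0.07267936  0.46205511 -0.541956  ] [-0.07114238  0.02970843 -0.05566883] [[272.88243621 232.38160211]]
[[135, 134, 138, 136, 139, 138, 138, 139, 111, 73, 70, 74, 69, 70, 65, 65, 67, 68, 68, 66, 86, 92, 99, 112, 99, 81, 69, 72], [140, 140, 137, 138, 149, 187, 194, 194, 194, 194, 133, 80, 70, 71, 69, 113, 122, 133, 139, 139, 139, 140, 140, 140, 140, 140, 117, 105]]
[[135, 136, 136, 137, 140, 140, 138, 138, 138, 139, 138, 137, 137, 140, 108, 71, 67, 70, 71, 68, 76, 88, 101, 113, 99, 76, 68, 72], [140, 139, 139, 136, 136, 137, 138, 137, 135, 138, 138, 140, 141, 137, 140, 138, 111, 94, 89, 94, 114, 135, 137, 140, 141, 141, 117, 105]]
```

Emit:
step_arm(increments="0 0.007 0 0 0 0 0; 0 0.014 0 0 0 0 0; 0 0.018 0 0 0 0 0; 0 0.018 0 0 0 0 0")

```text
clock: 6.3
tool_pos: [508.3, 187.0, 29.9]
tcp_rot: [2.244, 2.198, 0.001]
force: [-0.8, 0.8, -0.9]
finger_gap: 0.5
grip_force: 0.0
```

```bash
python3 - <<'E'
from h import *
S=snap('side','s5.png'); st=get_state(); print(st['tool_pos'],st['force'],st['ft_torque'],proj(S,[st['tool_pos']]))
for f in('s4','s5'):
  b=cv2.imread(f'pics/{f}.png').astype(int); print([b[r,268:296,0].tolist() for r in (256,262)])
E
```

```text
[508.18153967 186.99409194  29.89515177] [0.78156788 0.21427388 0.09632127] [-0.11762175  0.04436773 -0.02193652] [[276.73973413 231.58795051]]
[[135, 136, 136, 137, 140, 140, 138, 138, 138, 139, 138, 137, 137, 140, 108, 71, 67, 70, 71, 68, 76, 88, 101, 113, 99, 76, 68, 72], [140, 139, 139, 136, 136, 137, 138, 137, 135, 138, 138, 140, 141, 137, 140, 138, 111, 94, 89, 94, 114, 135, 137, 140, 141, 141, 117, 105]]
[[133, 135, 137, 138, 140, 140, 138, 141, 139, 141, 138, 139, 136, 136, 138, 140, 139, 139, 112, 76, 67, 68, 68, 69, 64, 63, 67, 71], [140, 138, 140, 137, 137, 140, 139, 138, 138, 135, 138, 137, 138, 137, 137, 139, 140, 140, 142, 140, 135, 135, 135, 134, 136, 141, 116, 106]]
```

Emit:
step_arm(increments="0 0.003 0 0 0 0 0; 0 0.006 0 0 0 0 0; 0 0.006 0 0 0 0 0")

```text
clock: 6.65
tool_pos: [511.6, 186.9, 29.8]
tcp_rot: [2.244, 2.199, 0.0]
force: [-0.8, -0.1, 0.3]
finger_gap: 0.6
grip_force: 0.2
```

Emit:
step_arm(increments="0 0.003 0 0 0 0 0; 0 0.005 0 0 0 0 0; 0 0.005 0 0 0 0 0")

```text
clock: 6.95
tool_pos: [512.8, 186.8, 29.6]
tcp_rot: [-2.243, -2.197, 0.004]
force: [-12.3, 2.5, 7.9]
finger_gap: 0.1
grip_force: 6.8
```

Emit:
step_arm(increments="0 -0.03 0 0 0 0 0; 0 -0.06 -0.06 0 0 0 0; 0 -0.06 -0.14 0 0 0 50; 0 -0.06 -0.2 0 0 0 100; 0 -0.06 -0.2 0 0 0 100")

```text
clock: 7.45
tool_pos: [481.4, 188.6, 154.8]
tcp_rot: [2.241, 2.196, 0.011]
force: [0.4, 0.9, -0.8]
finger_gap: 21.4
grip_force: 0.0
```

```bash
python3 - <<'E'
from inc import *
S=snap('side','s6.png'); 
b=cv2.imread('pics/s6.png').astype(int); print([b[r,268:300,0].tolist() for r in (250,256)])
box=lambda p:R.from_euler('z',-.0205).apply(p)+[640.8,185.1,0]
for o in (0,10): print(o,proj(S,box(np.array([[-122-o,-97,54],[-122-o,-97,4],[-122-o,97,54]]))).round(1).tolist())
s0=dict(np.load('pics/side0.png.npz'))
c=.089
inc(([604,-174.5,150],rot(c)),([604,-174.5,9],rot(c)))
E
```

```text
[[191, 188, 190, 191, 192, 192, 194, 195, 194, 194, 194, 193, 192, 191, 192, 192, 191, 190, 122, 66, 67, 71, 71, 67, 70, 60, 62, 63, 63, 65, 68, 66], [187, 187, 189, 190, 192, 191, 192, 190, 191, 192, 192, 190, 190, 162, 154, 153, 152, 185, 190, 182, 121, 69, 64, 67, 63, 64, 68, 67, 72, 71, 70, 73]]
0 [[288.3, 249.4], [289.4, 262.5], [272.2, 201.1]]
10 [[284.5, 250.2], [285.7, 263.3], [268.7, 201.8]]
t 7.5 p [480.1 188.1 152.4] F [-0.2  0.7  0.2]
[-0.6001  0.2187  0.004 ] [ 0.0064 -0.0019 -0.1394]
[-0.6005  0.2176  0.239 ] [ 0.0064 -0.0019 -0.1394]
```

Emit:
step_arm(increments="-0.1 0.03 0 0 0 -0.139 100; -0.2 0.06 0 0 0 -0.139 100; -0.3 0.1 0 0 0 -0.139 100; -0.4 0.14 0 0 0 -0.139 100; -0.5 0.18 0 0 0 -0.139 100; -0.6 0.218 0 0 0 -0.139 100; -0.6 0.218 0 0 0 -0.139 100; -0.6 0.218 0 0 0 -0.139 100; -0.6 0.218 0.1 0 0 -0.139 100; -0.6 0.218 0.1 0 0 -0.139 100; -0.6 0.218 0.1 0 0 -0.139 100")

```text
clock: 8.6
tool_pos: [599.7, -174.2, 87.2]
tcp_rot: [-2.117, -2.314, 0.003]
force: [0.3, 1.1, 0.5]
finger_gap: 91.1
grip_force: 0.0
```

```bash
python3 - <<'E'
from inc import *
c=.089
inc(([604,-174.5,10],rot(c)))
d=snap('side','s7.png'); a=cv2.imread('pics/s7.png')[275:385,300:430]; cv2.imwrite('pics/s7c.png',cv2.resize(a,None,fx=6,fy=5.4,interpolation=cv2.INTER_CUBIC))
E
```

```text
t 8.6 p [ 599.7 -174.2   87.2] F [0.3 1.1 0.5]
[-0.0014  0.0077  0.1286] [-0.0063 -0.0027 -0.0004]
```

Emit:
step_arm(increments="-0.001 0.0077 0.06 0 0 0 100; -0.001 0.0077 0.11 0 0 0 100; -0.001 0.0077 0.131 0 0 0 100; -0.001 0.0077 0.131 0 0 0 100; -0.001 0.0077 0.131 0 0 0 0; -0.001 0.0077 0.131 0 0 0 0; -0.001 0.0077 0.131 0 0 0 0; -0.001 0.0077 0.131 0 0 0 0; -0.001 0.0077 0.131 0 0 0 0; -0.001 0.0077 0.131 0 0 0 0; -0.001 0.0077 0.131 0 0 0 0; -0.001 0.0077 0.131 0 0 0 0", grip_force=50)

```text
clock: 9.85
tool_pos: [606.4, -175.2, 11.2]
tcp_rot: [-2.121, -2.318, 0.0]
force: [-0.1, -0.5, -0.6]
finger_gap: 29.8
grip_force: 0.0
```

Emit:
step_arm(increments="0 0 0.003 0 0 0 0; 0 0 0.003 0 0 0 0; 0 0 0.003 0 0 0 0; 0 0 0.003 0 0 0 0; 0 0 0.003 0 0 0 0; 0 0 0.003 0 0 0 0")

```text
clock: 10.45
tool_pos: [606.4, -175.2, 9.4]
tcp_rot: [-2.121, -2.318, 0.0]
force: [-1.1, 0.7, -0.3]
finger_gap: 12.9
grip_force: 50.0
```

```bash
python3 - <<'E'
from inc import *
b=-.0205
inc(([606,-175,165],rot(.089)),([535,187,165],rot(b)))
E
```

```text
t 10.45 p [ 606.4 -175.2    9.4] F [-1.1  0.7 -0.3]
[ 0.0004 -0.0007 -0.2593] [-0.0001 -0.0001 -0.0006]
[ 0.6119 -0.0652 -0.2593] [-1.000e-04 -1.000e-04  1.389e-01]
```

Emit:
step_arm(increments="0 0 -0.03 0 0 0 0; 0 0 -0.08 0 0 0 0; 0 0 -0.14 0 0 0 0; 0 0 -0.2 0 0 0 0; 0.03 0 -0.26 0 0 0 0; 0.08 0 -0.26 0 0 0.02 0; 0.14 -0.01 -0.26 0 0 0.04 0; 0.2 -0.02 -0.26 0 0 0.06 0; 0.27 -0.03 -0.26 0 0 0.08 0; 0.34 -0.04 -0.26 0 0 0.1 0; 0.41 -0.05 -0.26 0 0 0.12 0; 0.48 -0.06 -0.26 0 0 0.139 0; 0.54 -0.065 -0.26 0 0 0.139 0; 0.58 -0.065 -0.26 0 0 0.139 0; 0.61 -0.065 -0.26 0 0 0.139 0; 0.61 -0.065 -0.26 0 0 0.139 0; 0.61 -0.065 -0.26 0 0 0.139 0")

```text
clock: 12.15
tool_pos: [535.2, 185.8, 166.2]
tcp_rot: [2.243, 2.199, 0.001]
force: [0.1, 0.3, -1.7]
finger_gap: 12.9
grip_force: 50.0
```

```bash
python3 - <<'E'
from inc import *
inc(([535,187,165],rot(-.0205)))
a=snap('side','s8.png')['color'][130:280,220:420,::-1];b=snap('top','t8.png')['color'][150:300,220:340,::-1]
cv2.imwrite('pics/8.png',np.hstack([cv2.resize(a,(450,338),interpolation=cv2.INTER_CUBIC),cv2.resize(b,(270,338),interpolation=cv2.INTER_CUBIC)]))
E
```

```text
t 12.15 p [535.2 185.8 166.2] F [ 0.1  0.3 -1.7]
[ 0.002  -0.0004  0.0021] [ 0.0008 -0.0001  0.0009]
```

```bash
python3 - <<'E'
from inc import *
S=dict(np.load('pics/s8.png.npz'));T=dict(np.load('pics/t8.png.npz'))
c=np.array([[x,y,4] for x,y in((82.5,100),(82.5,-100),(-82.5,-100),(-82.5,100))])
w=R.from_euler('z',-.0205).apply(c+[35,0,0])+[535.2,185.8,166.2-9.4]
print(proj(S,w).round(1).tolist(),proj(T,w).round(1).tolist())
ps,pt=proj(S,w),proj(T,w)
def crop(D,p,wd):
    o=(p.mean(0)-[wd/2,55]).astype(int); print(o); return D['color'][o[1]:o[1]+110,o[0]:o[0]+wd,::-1]
im=np.hstack([crop(S,ps,112),crop(T,pt,88)])
cv2.imwrite('pics/8.png',cv2.resize(im,None,fx=4,fy=4,interpolation=cv2.INTER_CUBIC))
E
```

```text
[[317.6, 161.7], [339.3, 209.8], [273.9, 222.9], [257.6, 172.7]] [[239.2, 202.3], [317.4, 203.3], [316.2, 267.3], [236.2, 266.3]]
[241 136]
[233 179]
```

View pics/8.png

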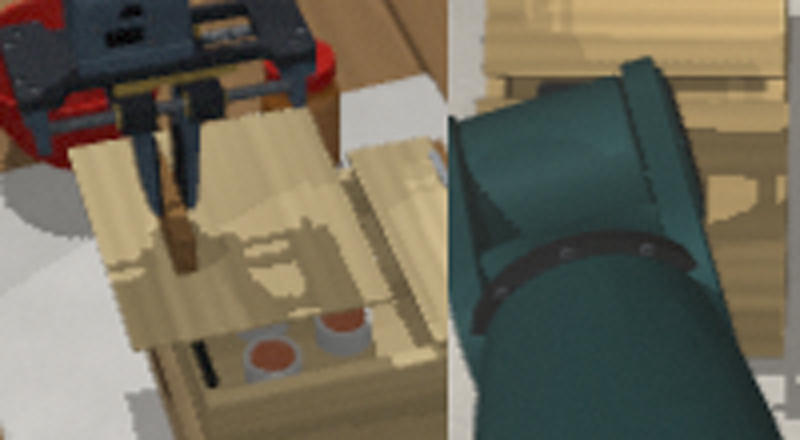

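Side crop: cover corners (68,150), (308,106), (393,298) and (135,350), within about 3 crop px of the prediction, so it is held level and centred. Next I'll tilt the nose down 0.04 rad and lower it.

```bash
python3 - <<'E'
from inc import *
r=rot(-.0205,.04)
inc(([535,188,140],r),([535,188,111],r),([554,187.6,111],r))
E
```

```text
t 12.25 p [535.3 185.2 165.9] F [-0.4 -0.5 -1.7]
[ 0.0047 -0.0006  0.0432] [ 0.0514 -0.     -0.0007]
[ 0.0047 -0.0007  0.0915] [ 0.0514 -0.     -0.0007]
[0.0047 0.031  0.0915] [ 0.0514 -0.     -0.0007]
```

Emit:
step_arm(increments="0.004 0 0 0.051 0 0 0; 0.004 0 0.02 0.051 0 0 0; 0.004 0 0.045 0.051 0 0 0; 0.004 0 0.065 0.051 0 0 0; 0.004 0 0.08 0.051 0 0 0; 0.004 0 0.091 0.051 0 0 0; 0.004 0.008 0.091 0.051 0 0 0; 0.004 0.018 0.091 0.051 0 0 0; 0.004 0.027 0.091 0.051 0 0 0; 0.004 0.031 0.091 0.051 0 0 0; 0.004 0.031 0.091 0.051 0 0 0; 0.004 0.031 0.091 0.051 0 0 0")

```text
clock: 13.45
tool_pos: [553.8, 187.9, 110.9]
tcp_rot: [-2.224, -2.178, 0.044]
force: [-1.0, -1.0, -3.1]
finger_gap: 12.9
grip_force: 50.0
```

```bash
python3 - <<'E'
from inc import *
S=snap('side','s9.png')
r=rot(-.0205,.04)
inc(([554,187.6,111],r),([575,187.2,111],r),([585,187,111],r))
o=[270,180]; a=S['color'][o[1]:o[1]+85,o[0]:o[0]+110,::-1]
cv2.imwrite('pics/9.png',cv2.resize(a,None,fx=7,fy=7,interpolation=cv2.INTER_CUBIC))
E
```

```text
t 13.5 p [553.7 187.9 110.9] F [ 0.7  0.8 -1.1]
[-0.0005  0.0004 -0.0002] [-0.0001  0.     -0.0001]
[-0.0004  0.0354 -0.0016] [-0.0001  0.     -0.0001]
[-0.0004  0.0521 -0.0023] [-0.0001  0.     -0.0001]
```

View pics/9.png

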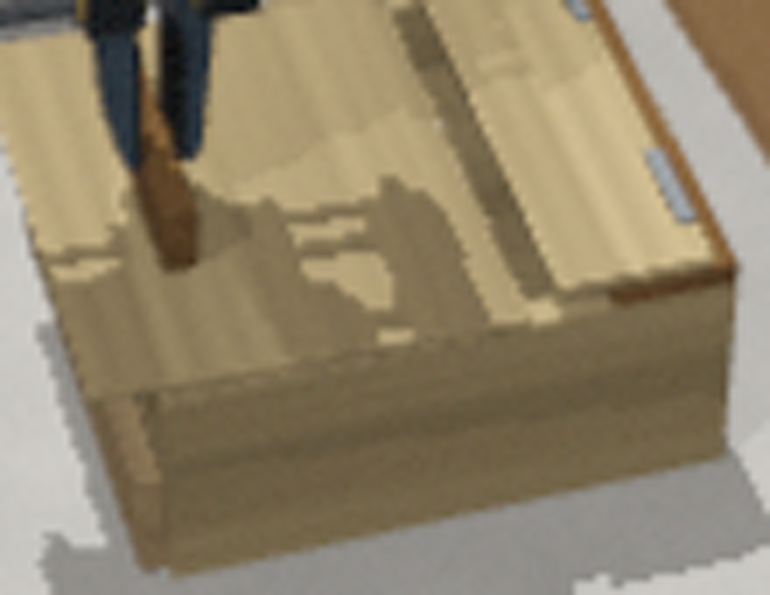

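The cover nose edge (395,10)-(525,320) is parallel to the leaf edge (430,5)-(558,293), about 10 mm short of it and below it. The drawer is flush, so I'll insert.

Emit:
step_arm(increments="0 0.01 -0.0005 0 0 0 0; 0 0.02 -0.001 0 0 0 0; 0 0.03 -0.0013 0 0 0 0; 0 0.036 -0.0016 0 0 0 0; 0 0.036 -0.0016 0 0 0 0")

```text
clock: 14.0
tool_pos: [576.0, 187.5, 110.9]
tcp_rot: [-2.224, -2.178, 0.043]
force: [0.5, 0.2, -1.3]
finger_gap: 13.3
grip_force: 50.0
```

Emit:
step_arm(increments="0 0.004 0 0 0 0 0; 0 0.008 0 0 0 0 0; 0 0.01 0 0 0 0 0; 0 0.01 0 0 0 0 0")

```text
clock: 14.4
tool_pos: [581.6, 187.4, 110.7]
tcp_rot: [-2.224, -2.178, 0.044]
force: [0.5, 0.4, -1.1]
finger_gap: 12.4
grip_force: 50.0
```

Emit:
step_arm(increments="0 0.003 0 0 0 0 0; 0 0.004 0 0 0 0 0; 0 0.004 0 0 0 0 0")

```text
clock: 14.7
tool_pos: [583.9, 187.3, 110.6]
tcp_rot: [-2.224, -2.178, 0.044]
force: [-0.8, -0.2, -1.7]
finger_gap: 12.9
grip_force: 50.0
```

Emit:
step_arm(increments="0 0.002 0 0 0 0 0; 0 0.003 0 0 0 0 0; 0 0.003 0 0 0 0 0")

```text
clock: 15.0
tool_pos: [585.8, 187.3, 110.5]
tcp_rot: [-2.224, -2.178, 0.044]
force: [0.0, -0.2, -1.3]
finger_gap: 12.7
grip_force: 50.0
```

Emit:
step_arm(increments="0 0.002 0 0 0 0 0; 0 0.003 0 0 0 0 0; 0 0.003 0 0 0 0 0")

```text
clock: 15.3
tool_pos: [586.9, 187.0, 110.2]
tcp_rot: [-2.223, -2.178, 0.046]
force: [-4.8, -3.1, -0.2]
finger_gap: 12.8
grip_force: 50.0
```

Emit:
step_arm(increments="0 0.002 0 0 0 0 0; 0 0.003 0 0 0 0 0; 0 0.003 0 0 0 0 0")

```text
clock: 15.6
tool_pos: [586.8, 186.8, 109.5]
tcp_rot: [-2.221, -2.176, 0.051]
force: [-14.0, -3.0, 2.8]
finger_gap: 12.9
grip_force: 50.0
```

```bash
python3 - <<'E'
from inc import *
inc(([586.5,187,107],rot(-.0205,.02)),([586.3,187,104.4],rot(-.0205,0)))
print(R.from_rotvec(get_state()['tcp_rot']).as_matrix().round(4))
E
```

```text
t 15.6 p [586.8 186.8 109.5] F [-14.   -3.    2.8]
[ 0.0004 -0.0003  0.0043] [-0.0323  0.0015  0.    ]
[ 0.0004 -0.0004  0.0086] [-0.0577  0.0015  0.    ]
[[ 2.040e-02  9.988e-01 -4.530e-02]
 [ 9.998e-01 -2.050e-02 -3.000e-04]
 [-1.200e-03 -4.530e-02 -9.990e-01]]
```

Emit:
step_arm(increments="0 -0.001 0.002 -0.012 0 0 0; 0 -0.001 0.004 -0.025 0 0 0; 0 -0.001 0.006 -0.038 0 0 0; 0 -0.001 0.008 -0.051 0 0 0; 0 -0.001 0.008 -0.051 0 0 0; 0 -0.001 0.008 -0.051 0 0 0")

```text
clock: 16.2
tool_pos: [586.9, 186.8, 105.5]
tcp_rot: [-2.243, -2.197, 0.005]
force: [-12.9, -4.0, 8.2]
finger_gap: 12.6
grip_force: 50.1
```

Emit:
step_arm(increments="0 -0.001 0.001 -0.004 0 0 0; 0 -0.001 0.002 -0.008 0 0 0; 0 -0.001 0.003 -0.008 0 0 0; 0 -0.001 0.003 -0.008 0 0 0")

```text
clock: 16.6
tool_pos: [586.6, 186.9, 104.0]
tcp_rot: [2.242, 2.197, 0.003]
force: [-13.2, -3.0, 11.9]
finger_gap: 12.5
grip_force: 50.0
```

```bash
python3 - <<'E'
from inc import *
inc(([586.3,187,104.4],rot(-.0205,0)))
E
```

```text
t 16.6 p [586.6 186.9 104. ] F [-13.2  -3.   11.9]
[ 0.0002 -0.0005 -0.0006] [0.0045 0.0012 0.0002]
```

Emit:
step_arm(increments="0 0 0.002 0 0 0 0; 0 0 0.003 0 0 0 0; 0 0 0.003 0 0 0 0; 0 0 0.003 0 0 0 0")

```text
clock: 17.0
tool_pos: [586.7, 186.9, 103.9]
tcp_rot: [2.242, 2.197, 0.002]
force: [-23.5, -7.1, 36.7]
finger_gap: 12.7
grip_force: 50.0
```

Emit:
step_arm(increments="0 0 0.002 0 0 0 0; 0 0 0.002 0 0 0 0; 0 0 0.002 0 0 0 0; 0 0 0.002 0 0 0 0")

```text
clock: 17.4
tool_pos: [586.7, 186.9, 103.7]
tcp_rot: [2.242, 2.197, 0.002]
force: [-31.8, -9.8, 52.4]
finger_gap: 12.8
grip_force: 50.1
```

```bash
python3 - <<'E'
from inc import *
inc(([586.3,187,104.4],rot(-.0205,0)))
S=snap('side','s10.png')
print(get_state()['ft_torque'])
o=[270,180]; a=S['color'][o[1]:o[1]+85,o[0]:o[0]+110,::-1]
cv2.imwrite('pics/10.png',cv2.resize(a,None,fx=7,fy=7,interpolation=cv2.INTER_CUBIC))
E
```

```text
t 17.4 p [586.7 186.9 103.7] F [-31.8  -9.8  52.4]
[ 0.0001 -0.0007 -0.0011] [0.0038 0.0014 0.0003]
[-1.84447024  6.00750087  0.14274425]
```

View pics/10.png

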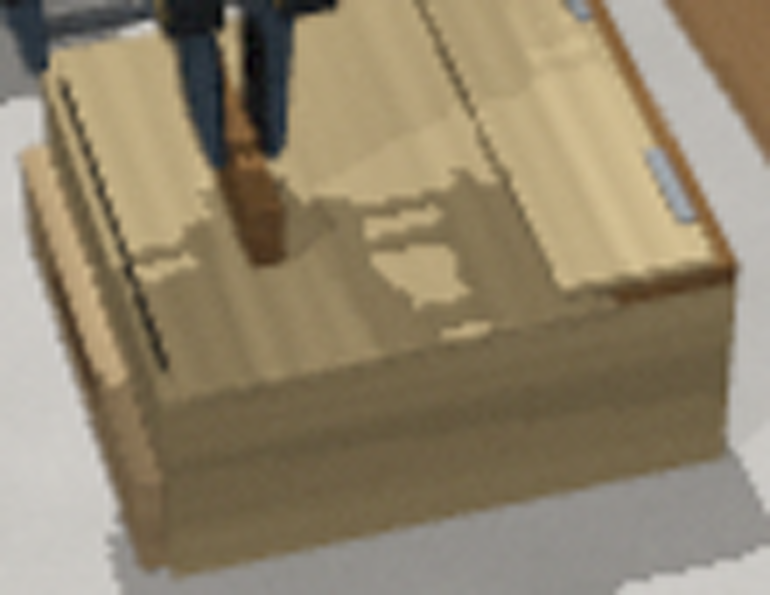

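Last view: the cover is flat, its edge tucked under the leaf, with the leaf down and the drawer shut. The strip line (65,80)-(165,370) is flush. I'll ease the force somewhat.

Emit:
step_arm(increments="0 -0.001 -0.001 0 0 0 0; 0 -0.001 -0.002 0 0 0 0; 0 -0.001 -0.002 0 0 0 0; 0 -0.001 -0.002 0 0 0 0; 0 -0.001 -0.002 0 0 0 0")

```text
clock: 17.95
tool_pos: [586.7, 186.9, 103.8]
tcp_rot: [2.241, 2.196, 0.004]
force: [-17.9, -7.3, 33.6]
finger_gap: 12.7
grip_force: 50.1
```

Emit:
step_arm(increments="0 0 -0.0005 0 0 0 0; 0 0 -0.0005 0 0 0 0; 0 0 -0.0005 0 0 0 0; 0 0 -0.0005 0 0 0 0; 0 0 -0.0005 0 0 0 0")

```text
clock: 18.45
tool_pos: [586.7, 186.9, 103.8]
tcp_rot: [2.241, 2.196, 0.004]
force: [-17.6, -6.1, 28.7]
finger_gap: 12.7
grip_force: 50.1
```

```bash
python3 -c "
from h import *
print(get_state()['force']); print(order.sign_off())"
```

```text
[-17.57727703  -6.09587213  28.66949442]
the job is handed in; nothing more can be done
None
```

The job is handed in at about 18.5 s, verdict not shown: drawer pushed shut, cover slid under the leaf to the stop and still held pressed at about 29 N, strip flush in the last picture; a first drawer push left the closed fingertips inside the open drawer without moving it, so I lifted out and pushed again.

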